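# Drive a locating pin home and inspect it with the loupe

## Robot

A 7-joint arm with a two-finger parallel gripper is mounted at the origin on the work surface. World frame = base frame: x ahead of the robot, y to its left, z up, the work surface at z = 0. Lengths are in m, angles in rad, forces in N, time in s.
With the tool pointing down it reaches from about 0.425 to 0.925 m from the base axis. Payload 6.8 kg.
Tool frame: the origin (TCP) lies between the finger pads; the fingertips stand 11 mm ahead of it and the grasp point (between the pads) lies 8 mm behind it; z points along the fingers, y is the line along which they close (so a half turn about z gives the same grasp; the last joint's range is limited). The gripper opens to 85 mm and grips with 20 to 120 N. Pads are 22 mm wide; open, the fingers measure 114 mm over their backs; the gripper's body (76 mm by 85 mm) begins 54 mm behind the grasp point. The pads swing forward as they close: fully open they stand 13 mm farther back than shut.
Start: joints at [1.132, 0.477, 0.022, 1.555, -0.011, 1.109, -0.083], TCP at [0.219, -0.638, 0.242] pointing down, gripper open.
Joint ranges: [-2.96, 2.96], [-0.34, 2.1], [-1.41, 1.46], [0.24, 2.44], [-1.37, 4.51], [0.17, 1.92], [-2.96, 2.96]. Speed limits (rad/s): [2.39, 2.39, 3.14, 3.14, 3.14, 3.14, 3.14].

## Interface

Orientations are given as a rotation vector (axis times angle).
In Python, from bench import r gives the robot as it stands.
- The arm moves only by the tool send_rows, never from a script. Its argument "deltas" is a list of rows, each an object of numbers: "dx", "dy", "dz": the shift along the world's x, y, z in mm; "rx", "ry", "rz": the turn, a rotation vector about the world's x, y, z in degrees. A call has 1 to 5 rows; each row is the pose to reach, as a shift and turn from the pose commanded when the call began; what a row does not reach only later rows make up. A row lasts 1/12 s, in which the tool goes at most 41.7 mm and 7.16 degrees, less where a joint would pass 70% of its speed; a pose out of reach is approached as far as the arm can. A call with a gripper value outside its range is refused whole. "jaw" is the finger opening in mm, from 0 to 85.4, set as the call begins (left out, the last holds). The fingers move at their own pace and stop on an object; "newtons" is the grip in N (left out, the last holds). Time passes only in rows, so rows that repeat a pose let the fingers close. It gives the time, the measured TCP pose, the force, the opening and the grip force at its end, in the units of the state.
- r.get_obs(): the state, without advancing time (a new reading comes with each control period).
- r.grab_frame(name): name is "scene" or "side" or "wrist"; returns a dict with "frame" (400x640x3 uint8, blue, green, red), "z_map" (400x640 float32, m along the optical axis (not along the pixel's ray), 0 where there is no reading), "vertical_fov" (degrees; the focal length in pixels is half the picture's height over the tangent of half this angle, whatever the lens; pixels are square), "cx", "cy" (the principal point, pixels), "xyz" and "orientation" of the camera in the world. Camera axes: x right, y down, z forward; pixel columns grow to the right and rows downward; lengths in m; the calibration is good to about 2 mm. A picture is of the moment at which its call begins.
- r.hand_in(): hands the job in; it is judged then, once.
The state is a dict: "clock": time; "joints": joint angles; "qvel": joint speeds; "tau": joint torques, N m; "tcp_pos": TCP position; "orientation": TCP orientation; "contact_force": force on the tool from outside, world axes, zero at the start; "moment": the same for the moment, N m; "grip_width": finger opening in m; "gripper_force": force on a finger pad.
Only numpy, scipy, OpenCV 4.12 (cv2) and the standard library are available. Lean on these libraries where they do the work, as an engineer would, in place of code of your own. Each camera call takes 0.05 s, during which the arm holds its last target. There are 200 camera calls.

## Task

With the mallet, knock the one pin that still stands proud of the metal panel fully home in its bush, then stand the mallet back upright on the bench beside the panel and let go of it. Then pick up the loupe and finish while still holding it: lens level, centred above that pin, at the height marked by the collar on the focus post beside it, with the loupe touching nothing but the gripper. Use only the mallet on the pin, do not shift the collar, and leave the other things where they are.

Things in the scene. Friction and masses are not known exactly. Their poses are not given: they have to be found in the camera images.
- panel: metal panel fixed to the bench, 220 (x) x 180 x 8 mm, with a circuit board; origin under its centre on the bench. A bush, top 24 mm above the bench, at its middle holds the proud pin; four like it near the corners hold pins already home. The focus post, 8 mm thick, 105 mm tall, stands 70 mm from the proud pin along the panel's +x (away from the robot). All else on it is under 29 mm tall
- pin_top (a point): centre of the top face of the proud pin's steel head, a disc of 12 mm diameter, 4 mm thick; its top is 28 mm above the bench when the pin is home
- pin (a joint): how far the pin has been driven down, m: starts at 0 to 0.003, fully home at 0.012 (a firm stop). It is a tight fit: moves under about 7 N and stays where it is left
- focus_mark (a point): centre of the collar (22 mm diameter, 8 mm tall, a narrower brass band round its middle) on the focus post, in the post's axis; the height of this point, 62 to 90 mm above the bench, is the height for the middle of the lens. z up. The collar slides on the post and stays by friction (about 6 N)
- mallet: palm mallet standing upright on its striking face: black rubber head of 40 mm diameter, 30 mm tall, and above it a round wooden handle of 22 mm diameter up to 95 mm; 280 g or so. Origin at the centre of the striking face, z up the handle
- mallet_grip (a point): on the mallet's axis, on the handle, 70 mm above its striking face: where to grip
- loupe: black loupe lying flat on the bench, about 110 g: round lens head of 64 mm diameter, 22 mm thick, and a straight bar handle 16 mm wide and 26 mm tall that runs from 30 to 136 mm from the lens's centre along the loupe's -x. Origin on the bench under the lens's centre, z up
- lens (a point): middle of the loupe's lens, 13 mm above the loupe's underside; z is the lens's axis, x points away from the handle
- loupe_grip (a point): middle of the loupe's handle, half-way up (13 mm above its underside), 85 mm from the lens's centre along the loupe's -x; near the balance point
- spool: bystander: empty white plastic reel, 48 mm wide, 40 mm tall; origin at its underside
- tin: bystander: flat steel tin, 60 mm wide, 24 mm tall; origin at its underside
- screwdriver: bystander: screwdriver lying on the bench; origin at its underside
- heatsink: bystander: finned aluminium heatsink 50 x 40 x 26 mm; origin at its underside
- parts_tray: bystander: white divided tray 100 x 120 x 30 mm; origin at its underside
- adapter: bystander: black adapter box 100 x 50 x 32 mm; origin at its underside
- cup: bystander: clear plastic cup, 60 mm wide, 35 mm tall; origin at its underside

How it is judged:
By the outcome, as a careful person would: the job done as asked, in the order asked, and still so for the second after the job is handed in, while the arm keeps its last pose, push and grip.
It also fails if it takes over 59 s, if anything falls off the work surface, if the arm or the gripper's body presses on something with over 40 N, if the wrist force passes 120 N, or if a joint passes its speed limit or range.

## Working session

There is one attempt and no reset: what is moved stays moved. The work goes in short steps, Python scripts to look and compute and a tool call to move; the robot and the scene stay as the last step left them, time stands still between calls to the robot, and variables do not carry over. Pictures are saved under pics/ and viewed, at most 10 in all, crops included, and the job is handed in when it is done.

Besides the shell and the picture viewer there is one more tool, called as a command line: name --argument value ..., lists and objects as JSON in quotes. send_rows: Moves the arm, as the interface text tells. Its arguments: {"type":"object","properties":{"deltas":{"type":"array","items":{"type":"object","properties":{"dx":{"type":"number"},"dy":{"type":"number"},"dz":{"type":"number"},"rx":{"type":"number"},"ry":{"type":"number"},"rz":{"type":"number"}}}},"jaw":{"type":"number"},"newtons":{"type":"number"}},"required":["deltas"]}

```bash
ls; mkdir -p pics; cat > h.py <<'E'
import numpy as np, cv2
from scipy.spatial.transform import Rotation as R
from bench import r
def grab(n,save=None):
    f=r.grab_frame(n)
    if save: cv2.imwrite('pics/'+save+'.png',f['frame'])
    f['f']=200/np.tan(np.radians(f['vertical_fov'])/2)
    o=np.array(f['orientation'],float)
    f['R']=R.from_rotvec(o).as_matrix() if o.shape==(3,) else (o if o.shape==(3,3) else R.from_quat(o).as_matrix())
    return f
def cloud(f):
    v,u=np.mgrid[0:400,0:640]; z=f['z_map']
    P=np.stack([(u-f['cx'])/f['f']*z,(v-f['cy'])/f['f']*z,z],-1)
    W=P@f['R'].T+np.array(f['xyz']); W[z==0]=np.nan
    return W
def ray(f,u,v,h):
    d=f['R']@np.array([(u-f['cx'])/f['f'],(v-f['cy'])/f['f'],1]); p=np.array(f['xyz'])
    return p+d*(h-p[2])/d[2]
def proj(f,X):
    c=f['R'].T@(np.array(X)-np.array(f['xyz'])); return c[:2]/c[2]*f['f']+[f['cx'],f['cy']]
E
python3 - <<'E'
from h import *
a=grab('scene','s0');b=grab('side','d0')
for f in(a,b): print(f['xyz'],f['orientation'],f['f'],f['cx'],f['cy'])
print(r.get_obs())
cv2.imwrite('pics/both.png',np.vstack([a['frame'],b['frame']])[:, :])
E
```

```text
pics
[1.58269806 0.36629603 0.74595653] [-1.32612238 -1.96000419  1.07326417] 385.75314262979106 318.4436326859768 203.16751268538462
[0.3995846  0.67774819 0.93042   ] [-0.39386202  2.81421911 -1.03852121] 365.19286286084264 324.8804370373252 193.3110637900496
{'clock': 0.1, 'joints': array([ 1.13190549,  0.47773609,  0.02234907,  1.55637592, -0.01155119,
        1.1092539 , -0.08310802]), 'qvel': array([ 0.00027682, -0.0022128 , -0.00026497, -0.00122517, -0.00035242,
        0.00045173,  0.00037867]), 'tau': array([ 4.21103759e-03, -5.97763002e+01,  1.61375050e+00, -2.81957781e+01,
        1.28966695e-02,  5.01554881e-03,  2.81930511e-06]), 'tcp_pos': array([ 0.21906665, -0.63791651,  0.24140064]), 'orientation': array([-3.09713763e+00, -5.16948366e-01,  5.44954651e-04]), 'contact_force': array([ 0.1010177 ,  0.01703899, -0.63625308]), 'moment': array([ 0.05674555, -0.05613176,  0.00060015]), 'gripper_force': 0.0, 'grip_width': 0.08568634320061934}
```

View pics/s0.png

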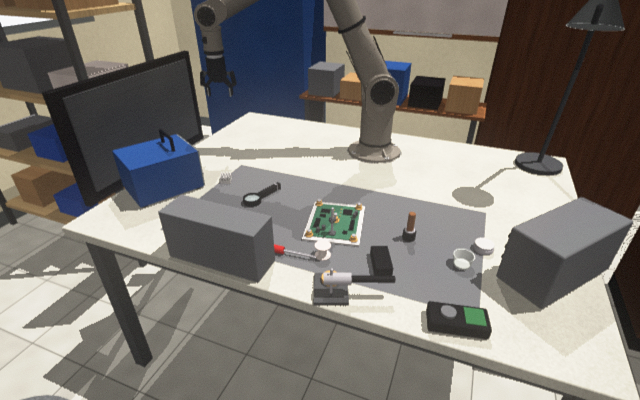

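View pics/d0.png

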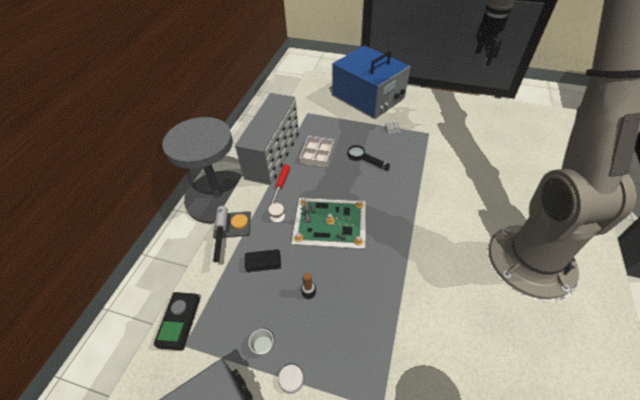

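The scene view shows the mallet at (409,228), the panel centred near (335,222) and the loupe lens at (252,199) with its handle running to (280,186). The side view shows the mallet at (308,287), the panel at (330,222) and the loupe lens at (356,153) with its handle to (388,166).

```bash
python3 - <<'E'
from h import *
big=[]
for n,box in(('side',(270,120,400,310)),('scene',(230,170,430,255))):
    f=grab(n); W=cloud(f); I=f['frame'].astype(int)
    hsv=cv2.cvtColor(f['frame'],cv2.COLOR_BGR2HSV)
    # mallet, handle: brown
    def reg(m,b):
        mm=np.zeros((400,640),bool); mm[b[1]:b[3],b[0]:b[2]]=m[b[1]:b[3],b[0]:b[2]]; return mm
    B={'side':dict(mal=(292,262,328,305),lou=(340,138,395,175),pan=(285,190,375,255)),'scene':dict(mal=(395,205,422,247),lou=(235,175,288,212),pan=(298,195,372,248))}[n]
    m=reg((W[...,2]>0.008),B['mal']); P=W[m]; 
    for lo,hi in((.005,.03),(.04,.085),(.085,.11)):
        q=P[(P[:,2]>lo)&(P[:,2]<hi)]; print(n,'mallet',lo,len(q),q.min(0).round(3) if len(q) else '',q.max(0).round(3) if len(q) else '')
    m=reg((W[...,2]>0.014)&(W[...,2]<.04),B['lou']); P=W[m]
    c,(w,h),an=cv2.minAreaRect(P[:,:2].astype(np.float32)); print('loupe',len(P),c,w,h,an,P[:,2].max())
    bp=cv2.boxPoints((c,(w,h),an)); print(bp.round(3).tolist())
    m=reg((W[...,2]>0.004)&(W[...,2]<.011),B['pan']); P=W[m]
    c,(w,h),an=cv2.minAreaRect(P[:,:2].astype(np.float32)); print('panel',len(P),c,w,h,an)
    m=reg((W[...,2]>0.045),B['pan']); P=W[m]; print('post',P.mean(0),P.max(0),P.min(0))
    x0,y0,x1,y1=box; big.append(cv2.resize(f['frame'][y0:y1,x0:x1],None,fx=3,fy=3,interpolation=cv2.INTER_CUBIC))
cv2.imwrite('pics/c.png',big[0]);
E
```

```text
side mallet 0.005 68 [0.565 0.254 0.008] [0.603 0.29  0.03 ]
side mallet 0.04 68 [0.574 0.265 0.04 ] [0.596 0.281 0.085]
side mallet 0.085 63 [0.575 0.26  0.085] [0.595 0.28  0.098]
loupe 327 (0.5406531095504761, -0.265362411737442) 0.06188605725765228 0.16479428112506866 60.5616455078125 0.029213326460025724
[[0.45399999618530273, -0.25200000405311584], [0.597000002861023, -0.3330000042915344], [0.628000020980835, -0.27900001406669617], [0.48399999737739563, -0.1979999989271164]]
panel 2247 (0.6016545295715332, 0.018697738647460938) 0.2601391077041626 0.24197611212730408 15.632389068603516
post [0.6624888  0.04490135 0.07243559] [0.68011269 0.05360912 0.10697118] [0.65142632 0.03150745 0.05809079]
scene mallet 0.005 90 [0.569 0.249 0.008] [0.608 0.289 0.03 ]
scene mallet 0.04 88 [0.585 0.258 0.04 ] [0.599 0.28  0.084]
scene mallet 0.085 37 [0.578 0.26  0.085] [0.6   0.279 0.096]
loupe 249 (0.5369932651519775, -0.28416168689727783) 0.06408273428678513 0.1667853593826294 82.09786224365234 0.02890799495719698
[[0.44999998807907104, -0.30399999022483826], [0.6150000095367432, -0.3269999921321869], [0.6240000128746033, -0.2639999985694885], [0.45899999141693115, -0.2409999966621399]]
panel 1549 (0.5971381664276123, 0.027241013944149017) 0.2231191098690033 0.17952217161655426 11.617940902709961
post [0.66715691 0.04200407 0.07410198] [0.68216437 0.05062471 0.10479541] [0.65240902 0.03062368 0.04506497]
```

View pics/c.png

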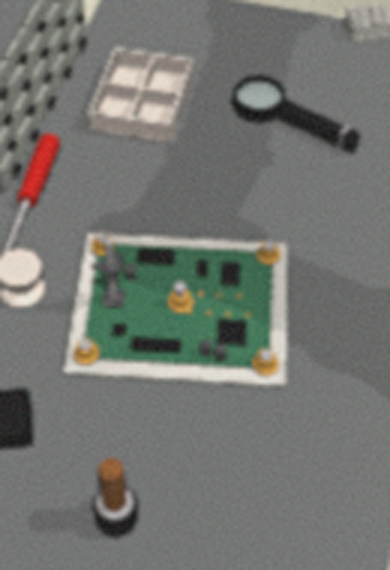

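The crop shows the proud pin in the middle of the board, the focus post with its dark collar to its left, the mallet on open bench, and the loupe's handle pointing back towards the robot. Depth puts the panel at about (0.598, 0.026) with yaw 11.6°, and the post agrees with that. The mallet is at (0.586, 0.271). I'll stop above the loupe on the way to the mallet.

send_rows --deltas '[{"dx": 24, "dy": 30}, {"dx": 48, "dy": 60}, {"dx": 72, "dy": 90}, {"dx": 96, "dy": 120}, {"dx": 120, "dy": 150}]'

```text
$.deltas[0]: bad value
```

send_rows --deltas '[{"dx": 24, "dy": 30}, {"dx": 48, "dy": 60}, {"dx": 72, "dy": 90}, {"dx": 96, "dy": 120}, {"dx": 120, "dy": 150}]'

```text
$.deltas[0]: bad value
```

send_rows --deltas '[{"dx": 24, "dy": 30}, {"dx": 48, "dy": 60}, {"dx": 60, "dy": 75}, {"dx": 60, "dy": 75}]'

```text
$.deltas[0]: bad value
```

```bash
python3 - <<'E'
from h import *
a=grab('wrist','w1'); print(a['xyz'],a['R'].round(2).tolist(),r.get_obs()['tcp_pos'],r.get_obs()['clock'])
E
```

```text
[ 0.29971746 -0.61120434  0.37275476] [[0.33, -0.89, -0.31], [-0.95, -0.31, -0.1], [-0.0, 0.33, -0.95]] [ 0.21915852 -0.63817263  0.24182913] 0.25
```

View pics/w1.png

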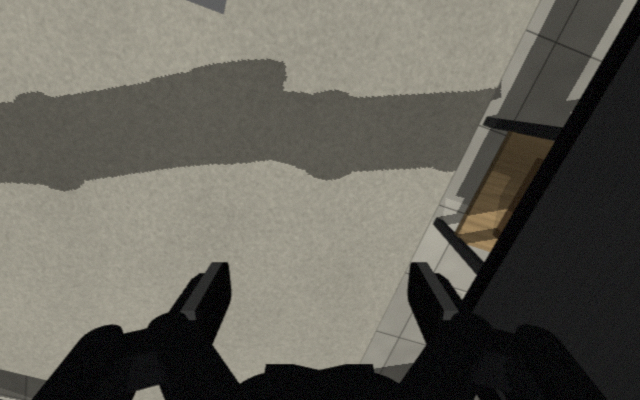

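The arm hasn't moved: the rows were refused because each one needs all six numbers. The view shows bare bench with the fingers at the bottom, so the wrist camera sits ahead of the tool along its x.

send_rows --deltas '[{"dx": 24, "dy": 30, "dz": 0, "rx": 0, "ry": 0, "rz": 0}, {"dx": 48, "dy": 60, "dz": 0, "rx": 0, "ry": 0, "rz": 0}, {"dx": 72, "dy": 90, "dz": 0, "rx": 0, "ry": 0, "rz": 0}, {"dx": 96, "dy": 120, "dz": 0, "rx": 0, "ry": 0, "rz": 0}, {"dx": 120, "dy": 150, "dz": 0, "rx": 0, "ry": 0, "rz": 0}]'

```text
clock: 0.67
tcp_pos: [0.34, -0.4869, 0.2423]
orientation: [3.099, 0.517, 0.0]
contact_force: [0.6, -0.9, 0.4]
grip_width: 0.0856
gripper_force: 0.0
```

send_rows --deltas '[{"dx": 24, "dy": 30, "dz": 0, "rx": 0, "ry": 0, "rz": 0}, {"dx": 48, "dy": 60, "dz": 0, "rx": 0, "ry": 0, "rz": 0}, {"dx": 72, "dy": 90, "dz": 0, "rx": 0, "ry": 0, "rz": 0}, {"dx": 96, "dy": 120, "dz": 0, "rx": 0, "ry": 0, "rz": 0}, {"dx": 120, "dy": 150, "dz": 0, "rx": 0, "ry": 0, "rz": 0}]'

```text
clock: 1.08
tcp_pos: [0.4601, -0.3368, 0.2425]
orientation: [3.099, 0.517, 0.0]
contact_force: [1.0, -0.9, -0.5]
grip_width: 0.0856
gripper_force: 0.0
```

send_rows --deltas '[{"dx": 20, "dy": 25, "dz": 0, "rx": 0, "ry": 0, "rz": 0}, {"dx": 40, "dy": 50, "dz": 0, "rx": 0, "ry": 0, "rz": 0}, {"dx": 60, "dy": 75, "dz": 0, "rx": 0, "ry": 0, "rz": 0}, {"dx": 60, "dy": 75, "dz": 0, "rx": 0, "ry": 0, "rz": 0}]'

```text
clock: 1.42
tcp_pos: [0.5239, -0.256, 0.2425]
orientation: [-3.093, -0.532, -0.005]
contact_force: [0.7, 1.4, -0.1]
grip_width: 0.0854
gripper_force: 0.0
```

```bash
python3 - <<'E'
from h import *
a=grab('wrist','w2'); W=cloud(a); print(r.get_obs()['tcp_pos'],r.get_obs()['clock'])
v=np.mgrid[0:400,0:640][0]
m=(W[...,2]>.012)&(W[...,2]<.045)&(v<330)
n,l,s,c=cv2.connectedComponentsWithStats(m.astype(np.uint8))
for i in range(1,n):
    if s[i,4]>300:
        P=W[l==i]; q=cv2.minAreaRect(P[:,:2].astype(np.float32)); print(s[i],q,P[:,2].max(),cv2.boxPoints(q).round(3).tolist())
E
```

```text
[ 0.52177613 -0.25917386  0.24231911] 1.4667
[ 321    0  135   56 1481] ((0.6995545029640198, -0.26387929916381836), (0.04955916479229927, 0.12060932070016861), 3.4078619480133057) 0.03189296081394133 [[0.6710000038146973, -0.20499999821186066], [0.6779999732971191, -0.32600000500679016], [0.7279999852180481, -0.3230000138282776], [0.7210000157356262, -0.20200000703334808]]
[ 56   3  39  26 618] ((0.5934889912605286, 0.02370898239314556), (0.019526921212673187, 0.022492704913020134), 87.30223846435547) 0.03971429767736362 [[0.5820000171661377, 0.014000000432133675], [0.6039999723434448, 0.013000000268220901], [0.6050000190734863, 0.032999999821186066], [0.5830000042915344, 0.03400000184774399]]
[ 37  52  33  33 835] ((0.5332319736480713, 0.048669323325157166), (0.029908323660492897, 0.0315694659948349), 11.884159088134766) 0.015785202673475385 [[0.5149999856948853, 0.061000000685453415], [0.5220000147819519, 0.029999999329447746], [0.5509999990463257, 0.035999998450279236], [0.5450000166893005, 0.06700000166893005]]
[109  62  31  24 545] ((0.553239107131958, -0.022954730316996574), (
[... 1181 characters left out ...]
000369548798], [0.5289999842643738, -0.04800000041723251]]
[ 526  131  114  110 2733] ((0.6147028207778931, -0.5464990735054016), (0.04925508797168732, 0.1546475738286972), 81.4583511352539) 0.04498402680836994 [[0.5350000262260437, -0.5590000152587891], [0.6880000233650208, -0.5820000171661377], [0.6949999928474426, -0.5339999794960022], [0.5419999957084656, -0.5109999775886536]]
[ 450  235   36   43 1306] ((0.4822528064250946, -0.4715072214603424), (0.051447104662656784, 0.03922858089208603), 26.056262969970703) 0.027821810629796273 [[0.45100000500679016, -0.4650000035762787], [0.46799999475479126, -0.5], [0.5139999985694885, -0.4779999852180481], [0.4970000088214874, -0.4429999887943268]]
```

View pics/w2.png

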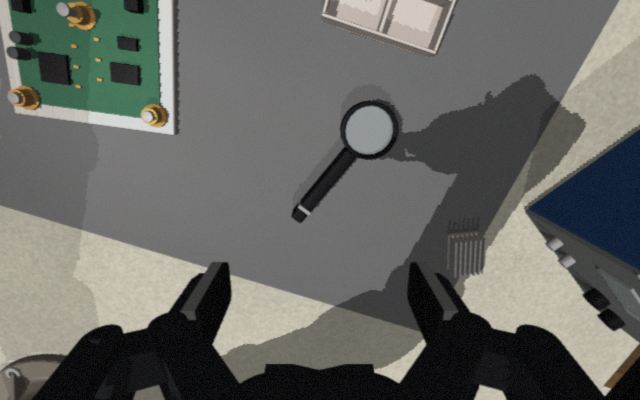

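The loupe is clear at (345,160), with its lens centre at (369,129) and handle end at (300,213). The pin head is at (68,11). Next I'll fit the loupe's axis.

```bash
cat >> h.py <<'E'
def loupe(f,lo=.008,hi=.045,roi=(280,95,410,230)):
    W=cloud(f); m=np.zeros((400,640),bool); x0,y0,x1,y1=roi
    m[y0:y1,x0:x1]=((W[...,2]>lo)&(W[...,2]<hi))[y0:y1,x0:x1]
    # lens glass: bright disc
    g=cv2.inRange(f['frame'],(110,110,110),(255,255,255)); k=np.zeros_like(g); k[y0:y1,x0:x1]=g[y0:y1,x0:x1]
    n,l,s,c=cv2.connectedComponentsWithStats(k); i=1+np.argmax(s[1:,4])
    return W,m,c[i],s[i]
E
python3 - <<'E'
from h import *
a=grab('wrist'); W,m,c,s=loupe(a); print(c,s)
L=ray(a,c[0],c[1],.013); print('lens',L)
P=W[m]; d=np.hypot(*(P[:,:2]-L[:2]).T); H=P[(d>.045)&(d<.135)]
mu=H[:,:2].mean(0); v=np.linalg.svd(H[:,:2]-mu,full_matrices=False)[2][0]; v*=np.sign(v[0])
print('handle',mu,v,np.degrees(np.arctan2(v[1],v[0])),'dir mu->L',np.degrees(np.arctan2(*(L[:2]-mu)[::-1])),len(H),H[:,2].max(),d.max())
hc=P[d<.05]; print('head bbox centre',(P[(d<.034)][:,:2].max(0)+P[d<.034][:,:2].min(0))/2)
np.save('loupe.npy',np.r_[L[:2],mu,v]); 
# pin head: depth near top
q=(W[...,2]>.033)&(W[...,2]<.045); q[60:]=0; q[:,140:]=0
p=W[q]; print('pin',len(p),p.mean(0),p.min(0),p.max(0))
E
```

```text
[327.04238456 167.13232254] [ 280   95  130  135 8706]
lens [ 0.52749757 -0.26767305  0.013     ]
handle [ 0.57563081 -0.2891892 ] [ 0.94190997 -0.33586546] -19.62517489638727 dir mu->L 155.91477266334755 2706 0.0278722486199226 0.09495743055285791
head bbox centre [ 0.52725944 -0.27131188]
pin 167 [0.59385863 0.02541515 0.03708277] [0.58835773 0.01983309 0.03385028] [0.59973336 0.03257517 0.03958545]
```

send_rows --deltas '[{"dx": 4, "dy": 38, "dz": 0, "rx": 0, "ry": 0, "rz": 0}, {"dx": 8, "dy": 76, "dz": 0, "rx": 0, "ry": 0, "rz": 0}, {"dx": 12, "dy": 114, "dz": 0, "rx": 0, "ry": 0, "rz": 0}, {"dx": 16, "dy": 152, "dz": 0, "rx": 0, "ry": 0, "rz": 0}, {"dx": 20, "dy": 190, "dz": 0, "rx": 0, "ry": 0, "rz": 0}]'

```text
clock: 1.93
tcp_pos: [0.5387, -0.0737, 0.2424]
orientation: [3.099, 0.512, -0.0]
contact_force: [0.9, -0.2, -0.2]
grip_width: 0.0854
gripper_force: 0.0
```

```bash
python3 - <<'E'
from h import *
a=grab('wrist','w3'); W=cloud(a); print(r.get_obs()['tcp_pos'],r.get_obs()['clock'])
np.savez('w3.npz',W=W,I=a['frame'],R=a['R'],xyz=a['xyz'],f=a['f'],c=[a['cx'],a['cy']])
for lo,hi in((.0335,.043),(.045,.06),(.06,.1),(.1,.115)):
    d=np.hypot(W[...,0]-.6,W[...,1]-.03)
    q=(W[...,2]>lo)&(W[...,2]<hi)&(d<.1); p=W[q]
    if len(p): print(lo,len(p),np.median(p,0),p.min(0),p.max(0),np.argwhere(q).mean(0))
E
```

```text
[ 0.53969033 -0.0636909   0.24266931] 1.9833
0.0335 114 [0.59420737 0.02623154 0.03752126] [0.58858271 0.02049828 0.03506368] [0.59982123 0.0320529  0.03985635] [ 92.92982456 242.79824561]
0.045 8 [0.65772233 0.03243041 0.05932561] [0.65226436 0.0302274  0.05825579] [0.67038441 0.04418018 0.05999544] [ 16.5 247. ]
0.06 527 [0.65967481 0.03728315 0.06692204] [0.65156518 0.02940392 0.06012985] [0.67122264 0.05172558 0.09931817] [ 10.49905123 239.51612903]
0.1 14 [0.65943187 0.03859368 0.10208181] [0.65885396 0.03706897 0.10001823] [0.66060548 0.04092498 0.10515274] [  0.57142857 228.28571429]
```

View pics/w3.png

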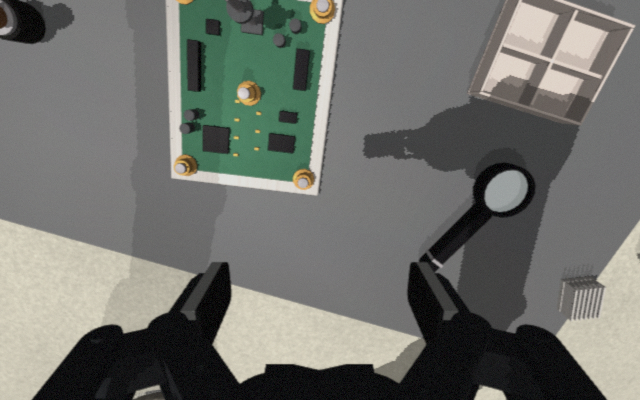

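The loupe mask took in grey bench, so I'll redo that fit later from closer. In this view the pin is at (248,93), with the collar and post top at (240,10) and the mallet at (20,20). The pin measures about (0.594, 0.026), top 39 to 40 mm up, so it has hardly been driven. Now to the mallet.

send_rows --deltas '[{"dx": 0, "dy": 40, "dz": 0, "rx": 0, "ry": 0, "rz": 0}, {"dx": 0, "dy": 80, "dz": 0, "rx": 0, "ry": 0, "rz": 0}, {"dx": 0, "dy": 120, "dz": 0, "rx": 0, "ry": 0, "rz": 0}, {"dx": 0, "dy": 160, "dz": 0, "rx": 0, "ry": 0, "rz": 0}, {"dx": 0, "dy": 200, "dz": 0, "rx": 0, "ry": 0, "rz": 0}]'

```text
clock: 2.4
tcp_pos: [0.5393, 0.1262, 0.2424]
orientation: [3.099, 0.512, 0.0]
contact_force: [0.7, 0.1, 0.2]
grip_width: 0.085
gripper_force: 0.0
```

send_rows --deltas '[{"dx": 0, "dy": 40, "dz": 0, "rx": 0, "ry": 0, "rz": 0}, {"dx": 0, "dy": 80, "dz": 0, "rx": 0, "ry": 0, "rz": 0}, {"dx": 0, "dy": 100, "dz": 0, "rx": 0, "ry": 0, "rz": 0}, {"dx": 0, "dy": 100, "dz": 0, "rx": 0, "ry": 0, "rz": 0}]'

```text
clock: 2.73
tcp_pos: [0.5384, 0.2315, 0.2424]
orientation: [-3.094, -0.526, -0.001]
contact_force: [-0.1, -0.0, 0.8]
grip_width: 0.0854
gripper_force: 0.0
```

```bash
python3 - <<'E'
from h import *
a=grab('wrist','w4'); W=cloud(a); o=r.get_obs(); print(o['tcp_pos'],o['orientation'],o['clock'])
d=np.hypot(W[...,0]-.586,W[...,1]-.271)
for lo,hi in((.012,.033),(.04,.085),(.085,.1)):
    q=(W[...,2]>lo)&(W[...,2]<hi)&(d<.05); p=W[q]
    print(lo,len(p),np.argwhere(q).mean(0),p.mean(0),p.min(0),p.max(0),cv2.minEnclosingCircle(p[:,:2].astype(np.float32)))
E
```

```text
[0.53904874 0.22804113 0.2421601 ] [-3.09740667e+00 -5.21855597e-01  2.21607593e-04] 2.7833
0.012 353 [115.70538244 303.66855524] [0.59155213 0.26729561 0.02950944] [0.56677216 0.24901321 0.01258191] [0.6055106  0.28848607 0.03299697] ((0.5856606364250183, 0.2688446044921875), 0.01996459998190403)
0.04 70 [116.12857143 303.97142857] [0.59421943 0.26604074 0.0652027 ] [0.58508366 0.25794626 0.04050935] [0.59653249 0.2771987  0.08499638] ((0.5887106657028198, 0.26757246255874634), 0.010386863723397255)
0.085 483 [126.35610766 296.68530021] [0.58613913 0.26862725 0.09428641] [0.57493695 0.25800725 0.08663827] [0.59636313 0.27934905 0.0968215 ] ((0.5855425596237183, 0.2686673402786255), 0.011027548462152481)
```

The mallet measures (0.586, 0.269) with the right radii (20 and 11 mm). I'll move over it, descend and grip.

send_rows --deltas '[{"dx": 25, "dy": 22, "dz": 0, "rx": 0, "ry": 0, "rz": 0}, {"dx": 47, "dy": 41, "dz": -10, "rx": 0, "ry": 0, "rz": 0}, {"dx": 47, "dy": 41, "dz": -45, "rx": 0, "ry": 0, "rz": 0}, {"dx": 47, "dy": 41, "dz": -80, "rx": 0, "ry": 0, "rz": 0}, {"dx": 47, "dy": 41, "dz": -115, "rx": 0, "ry": 0, "rz": 0}]'

```text
clock: 3.2
tcp_pos: [0.5878, 0.2643, 0.1261]
orientation: [3.098, 0.512, 0.002]
contact_force: [0.4, 0.5, -0.1]
grip_width: 0.0854
gripper_force: 0.0
```

send_rows --deltas '[{"dx": 0, "dy": 0, "dz": -25, "rx": 0, "ry": 0, "rz": 0}, {"dx": 0, "dy": 0, "dz": -50, "rx": 0, "ry": 0, "rz": 0}, {"dx": 0, "dy": 0, "dz": -65, "rx": 0, "ry": 0, "rz": 0}, {"dx": 0, "dy": 0, "dz": -65, "rx": 0, "ry": 0, "rz": 0}]'

```text
clock: 3.53
tcp_pos: [0.585, 0.2626, 0.0583]
orientation: [3.095, 0.511, -0.01]
contact_force: [-0.5, -0.6, 0.5]
grip_width: 0.0859
gripper_force: 0.0
```

send_rows --deltas '[{"dx": 0, "dy": 0, "dz": 0, "rx": 0, "ry": 0, "rz": 0}, {"dx": 0, "dy": 0, "dz": 0, "rx": 0, "ry": 0, "rz": 0}, {"dx": 0, "dy": 0, "dz": 0, "rx": 0, "ry": 0, "rz": 0}, {"dx": 0, "dy": 0, "dz": 0, "rx": 0, "ry": 0, "rz": 0}, {"dx": 0, "dy": 0, "dz": 0, "rx": 0, "ry": 0, "rz": 0}]' --jaw 10 --newtons 70

```text
clock: 3.95
tcp_pos: [0.5869, 0.2677, 0.0635]
orientation: [-3.098, -0.517, -0.003]
contact_force: [0.5, -0.9, 0.2]
grip_width: 0.0256
gripper_force: 0.0
```

send_rows --deltas '[{"dx": 0, "dy": 0, "dz": 0, "rx": 0, "ry": 0, "rz": 0}, {"dx": 0, "dy": 0, "dz": 0, "rx": 0, "ry": 0, "rz": 0}, {"dx": 0, "dy": 0, "dz": 0, "rx": 0, "ry": 0, "rz": 0}, {"dx": 0, "dy": 0, "dz": 2, "rx": 0, "ry": 0, "rz": 0}, {"dx": 0, "dy": 0, "dz": 10, "rx": 0, "ry": 0, "rz": 0}]'

```text
clock: 4.37
tcp_pos: [0.5849, 0.2668, 0.071]
orientation: [3.098, 0.517, -0.005]
contact_force: [0.1, 0.2, -3.1]
grip_width: 0.0209
gripper_force: 68.3
```

send_rows --deltas '[{"dx": 0, "dy": 0, "dz": 20, "rx": 0, "ry": 0, "rz": 0}, {"dx": 0, "dy": 0, "dz": 40, "rx": 0, "ry": 0, "rz": 0}, {"dx": 0, "dy": 0, "dz": 60, "rx": 0, "ry": 0, "rz": 0}, {"dx": 0, "dy": 0, "dz": 60, "rx": 0, "ry": 0, "rz": 0}, {"dx": 0, "dy": 0, "dz": 60, "rx": 0, "ry": 0, "rz": 0}]'

```text
clock: 4.78
tcp_pos: [0.5866, 0.2679, 0.1333]
orientation: [-3.098, -0.517, -0.003]
contact_force: [-0.3, -0.1, -3.3]
grip_width: 0.0205
gripper_force: 68.6
```

```bash
python3 - <<'E'
from h import *
o=r.get_obs(); print({k:o[k] for k in('tcp_pos','orientation','contact_force','grip_width','gripper_force','clock')})
t=o['tcp_pos']
for n in('side','scene'):
    f=grab(n,'m_'+n); W=cloud(f); d=np.hypot(W[...,0]-t[0],W[...,1]-t[1])
    for lo,hi in((.045,.095),):
        q=(W[...,2]>lo)&(W[...,2]<hi)&(d<.035); p=W[q]
        print(n,len(p),p.min(0),p.max(0))
        p=p[:,:]; 
    q=(W[...,2]>.03)&(d<.03); print('bottom',np.sort(W[q][:,2])[:5])
E
```

```text
{'tcp_pos': array([0.58664879, 0.267872  , 0.13326666]), 'orientation': array([-3.09817784e+00, -5.17111667e-01, -2.91237464e-03]), 'contact_force': array([-0.32469592, -0.13776075, -3.32125788]), 'grip_width': 0.020507676371614825, 'gripper_force': 68.58898401260376, 'clock': 4.7833}
side 69 [0.56485805 0.26234254 0.07052403] [0.60274126 0.28936884 0.09479273]
bottom [0.07052403 0.07131846 0.07276714 0.07292684 0.07315291]
scene 100 [0.58463217 0.24928165 0.06625988] [0.60927355 0.28703749 0.094812  ]
bottom [0.06625988 0.06733174 0.06836551 0.06897464 0.06925681]
```

The mallet is held, with its face about 70 mm up. Now I'll carry it over the pin.

send_rows --deltas '[{"dx": 2, "dy": -30, "dz": 0, "rx": 0, "ry": 0, "rz": 0}, {"dx": 3, "dy": -65, "dz": 0, "rx": 0, "ry": 0, "rz": 0}, {"dx": 4, "dy": -100, "dz": 0, "rx": 0, "ry": 0, "rz": 0}, {"dx": 6, "dy": -135, "dz": 0, "rx": 0, "ry": 0, "rz": 0}, {"dx": 8, "dy": -170, "dz": 0, "rx": 0, "ry": 0, "rz": 0}]'

```text
clock: 5.3
tcp_pos: [0.5929, 0.0957, 0.1306]
orientation: [3.098, 0.518, -0.005]
contact_force: [0.7, 0.1, -3.2]
grip_width: 0.0203
gripper_force: 68.7
```

send_rows --deltas '[{"dx": 0, "dy": -30, "dz": 0, "rx": 0, "ry": 0, "rz": 0}, {"dx": 0, "dy": -60, "dz": 0, "rx": 0, "ry": 0, "rz": 0}, {"dx": 0, "dy": -72, "dz": 0, "rx": 0, "ry": 0, "rz": 0}, {"dx": 0, "dy": -72, "dz": 0, "rx": 0, "ry": 0, "rz": 0}, {"dx": 0, "dy": -72, "dz": 0, "rx": 0, "ry": 0, "rz": 0}]'

```text
clock: 5.72
tcp_pos: [0.5935, 0.0251, 0.1312]
orientation: [-3.099, -0.515, 0.003]
contact_force: [0.6, 0.6, -3.0]
grip_width: 0.0201
gripper_force: 69.0
```

```bash
python3 - <<'E'
from h import *
o=r.get_obs(); print(o['tcp_pos'],o['orientation'],o['clock'])
I=[]
for n,b in(('side',(270,160,390,260)),('scene',(280,165,400,265))):
    f=grab(n); print(n,'pin px',proj(f,(.595,.026,.039)),'face px',proj(f,(*o['tcp_pos'][:2],.07)))
    I.append(cv2.resize(f['frame'][b[1]:b[3],b[0]:b[2]],None,fx=3.3,fy=3.3,interpolation=cv2.INTER_CUBIC))
cv2.imwrite('pics/p.png',np.hstack(I))
E
```

```text
[0.59350907 0.02509818 0.13115576] [-3.09866069 -0.51469498  0.00312047] 5.7167
side pin px [328.92593935 214.42234226] face px [329.37963256 208.02213618]
scene pin px [334.77156654 213.07257958] face px [334.87103929 204.81642621]
```

View pics/p.png

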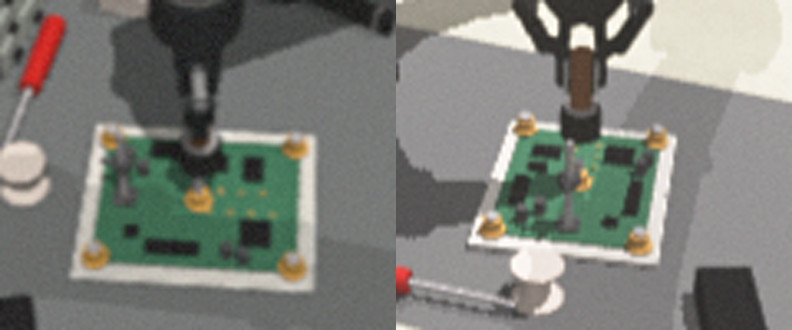

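In the left crop the mallet head hangs directly over the pin at (198,190). The right crop agrees, with the post standing in front at (570,185). I'll lower it and press in small steps, watching the force.

send_rows --deltas '[{"dx": 0, "dy": 0, "dz": -12, "rx": 0, "ry": 0, "rz": 0}, {"dx": 0, "dy": 0, "dz": -22, "rx": 0, "ry": 0, "rz": 0}, {"dx": 0, "dy": 0, "dz": -25, "rx": 0, "ry": 0, "rz": 0}, {"dx": 0, "dy": 0, "dz": -27, "rx": 0, "ry": 0, "rz": 0}, {"dx": 0, "dy": 0, "dz": -29, "rx": 0, "ry": 0, "rz": 0}]'

```text
clock: 6.23
tcp_pos: [0.594, 0.026, 0.1026]
orientation: [-3.098, -0.518, 0.001]
contact_force: [0.1, -0.4, -2.4]
grip_width: 0.0202
gripper_force: 69.0
```

send_rows --deltas '[{"dx": 0, "dy": 0, "dz": -2, "rx": 0, "ry": 0, "rz": 0}, {"dx": 0, "dy": 0, "dz": -4, "rx": 0, "ry": 0, "rz": 0}, {"dx": 0, "dy": 0, "dz": -6, "rx": 0, "ry": 0, "rz": 0}]'

```text
clock: 6.48
tcp_pos: [0.5946, 0.0258, 0.098]
orientation: [-3.099, -0.517, -0.001]
contact_force: [-2.7, -0.8, 4.7]
grip_width: 0.0208
gripper_force: 69.3
```

send_rows --deltas '[{"dx": 0, "dy": 0, "dz": -1, "rx": 0, "ry": 0, "rz": 0}, {"dx": 0, "dy": 0, "dz": -2, "rx": 0, "ry": 0, "rz": 0}, {"dx": 0, "dy": 0, "dz": -2, "rx": 0, "ry": 0, "rz": 0}]'

```text
clock: 6.73
tcp_pos: [0.5945, 0.0258, 0.0956]
orientation: [-3.099, -0.517, -0.001]
contact_force: [-1.2, 0.7, 3.3]
grip_width: 0.0205
gripper_force: 69.3
```

send_rows --deltas '[{"dx": 0, "dy": 0, "dz": -1, "rx": 0, "ry": 0, "rz": 0}, {"dx": 0, "dy": 0, "dz": -2, "rx": 0, "ry": 0, "rz": 0}, {"dx": 0, "dy": 0, "dz": -2, "rx": 0, "ry": 0, "rz": 0}]'

```text
clock: 6.98
tcp_pos: [0.5944, 0.0257, 0.0933]
orientation: [-3.099, -0.517, -0.001]
contact_force: [-1.3, 0.9, 3.2]
grip_width: 0.0206
gripper_force: 69.4
```

send_rows --deltas '[{"dx": 0, "dy": 0, "dz": -1, "rx": 0, "ry": 0, "rz": 0}, {"dx": 0, "dy": 0, "dz": -1.5, "rx": 0, "ry": 0, "rz": 0}, {"dx": 0, "dy": 0, "dz": -1.5, "rx": 0, "ry": 0, "rz": 0}]'

```text
clock: 7.23
tcp_pos: [0.5944, 0.0258, 0.0917]
orientation: [-3.099, -0.517, -0.001]
contact_force: [-0.5, 1.1, 3.7]
grip_width: 0.0206
gripper_force: 69.4
```

send_rows --deltas '[{"dx": 0, "dy": 0, "dz": -1, "rx": 0, "ry": 0, "rz": 0}, {"dx": 0, "dy": 0, "dz": -1, "rx": 0, "ry": 0, "rz": 0}, {"dx": 0, "dy": 0, "dz": -1, "rx": 0, "ry": 0, "rz": 0}]'

```text
clock: 7.48
tcp_pos: [0.5944, 0.0257, 0.091]
orientation: [-3.099, -0.517, -0.001]
contact_force: [-1.1, 1.4, 5.5]
grip_width: 0.0202
gripper_force: 70.1
```

send_rows --deltas '[{"dx": 0, "dy": 0, "dz": -1, "rx": 0, "ry": 0, "rz": 0}, {"dx": 0, "dy": 0, "dz": -1, "rx": 0, "ry": 0, "rz": 0}, {"dx": 0, "dy": 0, "dz": -1, "rx": 0, "ry": 0, "rz": 0}]'

```text
clock: 7.73
tcp_pos: [0.5947, 0.0258, 0.0909]
orientation: [3.099, 0.517, 0.002]
contact_force: [-3.6, 0.5, 12.2]
grip_width: 0.0204
gripper_force: 70.9
```

send_rows --deltas '[{"dx": 0, "dy": 0, "dz": -1, "rx": 0, "ry": 0, "rz": 0}, {"dx": 0, "dy": 0, "dz": -1, "rx": 0, "ry": 0, "rz": 0}, {"dx": 0, "dy": 0, "dz": -1, "rx": 0, "ry": 0, "rz": 0}]'

```text
clock: 7.98
tcp_pos: [0.5949, 0.0259, 0.0908]
orientation: [3.098, 0.517, 0.002]
contact_force: [-5.6, 1.6, 19.5]
grip_width: 0.0207
gripper_force: 71.6
```

The force rose to 23 N net with no further travel, and the mallet face is 27 to 28 mm up, so the pin is on its stop. One last push, then I'll lift and carry the mallet back.

send_rows --deltas '[{"dx": 0, "dy": 0, "dz": -1, "rx": 0, "ry": 0, "rz": 0}, {"dx": 0, "dy": 0, "dz": -1, "rx": 0, "ry": 0, "rz": 0}, {"dx": 0, "dy": 0, "dz": 10, "rx": 0, "ry": 0, "rz": 0}, {"dx": 0, "dy": 0, "dz": 30, "rx": 0, "ry": 0, "rz": 0}, {"dx": 0, "dy": 0, "dz": 44, "rx": 0, "ry": 0, "rz": 0}]'

```text
clock: 8.4
tcp_pos: [0.5939, 0.0248, 0.133]
orientation: [3.098, 0.517, -0.002]
contact_force: [0.6, -0.4, -2.2]
grip_width: 0.0202
gripper_force: 69.0
```

send_rows --deltas '[{"dx": -2, "dy": 30, "dz": 0, "rx": 0, "ry": 0, "rz": 0}, {"dx": -3, "dy": 65, "dz": 0, "rx": 0, "ry": 0, "rz": 0}, {"dx": -4, "dy": 100, "dz": 0, "rx": 0, "ry": 0, "rz": 0}, {"dx": -6, "dy": 135, "dz": 0, "rx": 0, "ry": 0, "rz": 0}, {"dx": -8, "dy": 165, "dz": 0, "rx": 0, "ry": 0, "rz": 0}]'

```text
clock: 8.82
tcp_pos: [0.5856, 0.1924, 0.1321]
orientation: [-3.099, -0.518, 0.001]
contact_force: [0.8, 0.6, -2.2]
grip_width: 0.0208
gripper_force: 69.1
```

send_rows --deltas '[{"dx": 0, "dy": 30, "dz": 0, "rx": 0, "ry": 0, "rz": 0}, {"dx": 0, "dy": 60, "dz": 0, "rx": 0, "ry": 0, "rz": 0}, {"dx": 0, "dy": 75, "dz": 0, "rx": 0, "ry": 0, "rz": 0}, {"dx": 0, "dy": 75, "dz": 0, "rx": 0, "ry": 0, "rz": 0}, {"dx": 0, "dy": 75, "dz": 0, "rx": 0, "ry": 0, "rz": 0}]'

```text
clock: 9.23
tcp_pos: [0.5858, 0.2655, 0.1319]
orientation: [3.097, 0.519, -0.002]
contact_force: [1.4, -0.4, -3.3]
grip_width: 0.0207
gripper_force: 68.9
```

```bash
python3 - <<'E'
from h import *
o=r.get_obs(); print(o['tcp_pos'],o['orientation'],o['contact_force'],o['clock'])
t=o['tcp_pos']
for n in('side','scene'):
    f=grab(n,'n_'+n); W=cloud(f); d=np.hypot(W[...,0]-t[0],W[...,1]-t[1])
    q=(W[...,2]>.03)&(W[...,2]<.095)&(d<.035); p=W[q]; print(n,'mallet',len(p),p.min(0),p.max(0))
    d=np.hypot(W[...,0]-.595,W[...,1]-.026); p=W[(d<.012)]; print('pin z top',np.sort(p[:,2])[-6:])
E
```

```text
[0.58584607 0.2654761  0.1319465 ] [ 3.09735965e+00  5.19263551e-01 -1.90709038e-03] [ 1.39461177 -0.43772359 -3.25355806] 9.2333
side mallet 73 [0.56436691 0.24708536 0.06874133] [0.60232973 0.28676662 0.09431534]
pin z top [0.02730589 0.02827194 0.02836364 0.02886768 0.02890204 0.03043562]
scene mallet 99 [0.58465015 0.243592   0.06704979] [0.60772809 0.28350834 0.09485662]
pin z top [0.02353917 0.0236495  0.02568708 0.02677431 0.02687196 0.02737623]
```

The pin top is now about 28 mm, so it is home. I'll set the mallet down.

send_rows --deltas '[{"dx": 0, "dy": 0, "dz": -25, "rx": 0, "ry": 0, "rz": 0}, {"dx": 0, "dy": 0, "dz": -50, "rx": 0, "ry": 0, "rz": 0}, {"dx": 0, "dy": 0, "dz": -62, "rx": 0, "ry": 0, "rz": 0}, {"dx": 0, "dy": 0, "dz": -66, "rx": 0, "ry": 0, "rz": 0}, {"dx": 0, "dy": 0, "dz": -66, "rx": 0, "ry": 0, "rz": 0}]'

```text
clock: 9.75
tcp_pos: [0.5859, 0.2639, 0.0657]
orientation: [3.098, 0.515, -0.004]
contact_force: [0.0, -0.3, -2.4]
grip_width: 0.0204
gripper_force: 68.9
```

send_rows --deltas '[{"dx": 0, "dy": 0, "dz": -1, "rx": 0, "ry": 0, "rz": 0}, {"dx": 0, "dy": 0, "dz": -2, "rx": 0, "ry": 0, "rz": 0}, {"dx": 0, "dy": 0, "dz": -2, "rx": 0, "ry": 0, "rz": 0}]'

```text
clock: 10.0
tcp_pos: [0.587, 0.2659, 0.066]
orientation: [-3.098, -0.517, -0.003]
contact_force: [-0.4, -0.7, -2.0]
grip_width: 0.0204
gripper_force: 68.9
```

send_rows --deltas '[{"dx": 0, "dy": 0, "dz": -1, "rx": 0, "ry": 0, "rz": 0}, {"dx": 0, "dy": 0, "dz": -1.5, "rx": 0, "ry": 0, "rz": 0}, {"dx": 0, "dy": 0, "dz": -1.5, "rx": 0, "ry": 0, "rz": 0}]'

```text
clock: 10.25
tcp_pos: [0.5863, 0.2656, 0.0635]
orientation: [3.099, 0.517, 0.001]
contact_force: [-0.5, 0.5, -2.6]
grip_width: 0.0204
gripper_force: 68.9
```

send_rows --deltas '[{"dx": 0, "dy": 0, "dz": -1, "rx": 0, "ry": 0, "rz": 0}, {"dx": 0, "dy": 0, "dz": -1, "rx": 0, "ry": 0, "rz": 0}, {"dx": 0, "dy": 0, "dz": -1, "rx": 0, "ry": 0, "rz": 0}]'

```text
clock: 10.5
tcp_pos: [0.5865, 0.2658, 0.0634]
orientation: [3.099, 0.517, 0.001]
contact_force: [-2.4, -0.2, 5.1]
grip_width: 0.0205
gripper_force: 70.2
```

It's resting on the bench. Releasing and backing up.

send_rows --deltas '[{"dx": 0, "dy": 0, "dz": 0.5, "rx": 0, "ry": 0, "rz": 0}, {"dx": 0, "dy": 0, "dz": 0.5, "rx": 0, "ry": 0, "rz": 0}, {"dx": 0, "dy": 0, "dz": 0.5, "rx": 0, "ry": 0, "rz": 0}, {"dx": 0, "dy": 0, "dz": 0.5, "rx": 0, "ry": 0, "rz": 0}, {"dx": 0, "dy": 0, "dz": 0.5, "rx": 0, "ry": 0, "rz": 0}]' --jaw 85

```text
clock: 10.92
tcp_pos: [0.5863, 0.2656, 0.0628]
orientation: [-3.099, -0.517, -0.0]
contact_force: [-0.5, 0.5, -0.7]
grip_width: 0.0797
gripper_force: 0.0
```

send_rows --deltas '[{"dx": 0, "dy": 0, "dz": 0, "rx": 0, "ry": 0, "rz": 0}, {"dx": 0, "dy": 0, "dz": 0, "rx": 0, "ry": 0, "rz": 0}, {"dx": 0, "dy": 0, "dz": 20, "rx": 0, "ry": 0, "rz": 0}, {"dx": 0, "dy": 0, "dz": 50, "rx": 0, "ry": 0, "rz": 0}, {"dx": 0, "dy": 0, "dz": 85, "rx": 0, "ry": 0, "rz": 0}]'

```text
clock: 11.33
tcp_pos: [0.5849, 0.2648, 0.1468]
orientation: [3.098, 0.517, -0.007]
contact_force: [0.6, 0.4, 0.3]
grip_width: 0.0849
gripper_force: 0.0
```

send_rows --deltas '[{"dx": 0, "dy": 0, "dz": 40, "rx": 0, "ry": 0, "rz": 0}, {"dx": 0, "dy": 0, "dz": 80, "rx": 0, "ry": 0, "rz": 0}, {"dx": 0, "dy": -20, "dz": 95, "rx": 0, "ry": 0, "rz": 0}, {"dx": 0, "dy": -60, "dz": 95, "rx": 0, "ry": 0, "rz": 0}, {"dx": -5, "dy": -100, "dz": 95, "rx": 0, "ry": 0, "rz": 0}]'

```text
clock: 11.75
tcp_pos: [0.5822, 0.1665, 0.2448]
orientation: [-3.097, -0.522, -0.007]
contact_force: [1.2, -1.9, -0.3]
grip_width: 0.0846
gripper_force: 0.0
```

send_rows --deltas '[{"dx": -10, "dy": -40, "dz": 0, "rx": 0, "ry": 0, "rz": 0}, {"dx": -20, "dy": -80, "dz": 0, "rx": 0, "ry": 0, "rz": 0}, {"dx": -30, "dy": -100, "dz": 0, "rx": 0, "ry": 0, "rz": 0}, {"dx": -30, "dy": -100, "dz": 0, "rx": 0, "ry": 0, "rz": 0}, {"dx": -30, "dy": -100, "dz": 0, "rx": 0, "ry": 0, "rz": 0}]'

```text
clock: 12.17
tcp_pos: [0.551, 0.0641, 0.243]
orientation: [3.099, 0.513, 0.0]
contact_force: [-0.8, -0.0, -0.0]
grip_width: 0.0849
gripper_force: 0.0
```

```bash
python3 - <<'E'
from h import *
o=r.get_obs(); print(o['tcp_pos'],o['orientation'],o['clock'],o['grip_width'])
for n in('side','scene','wrist'):
    f=grab(n,'q_'+n); W=cloud(f)
    d=np.hypot(W[...,0]-.586,W[...,1]-.269)
    for lo,hi in((.01,.033),(.085,.1)):
        p=W[(W[...,2]>lo)&(W[...,2]<hi)&(d<.045)]
        if len(p)>5: print(n,'mallet',lo,cv2.minEnclosingCircle(p[:,:2].astype(np.float32)))
    # post/collar
    d=np.hypot(W[...,0]-.664,W[...,1]-.040); m=(W[...,2]>.04)&(W[...,2]<.12)&(d<.03)
    vu=np.argwhere(m); p=W[m]
    print(n,'post px',vu.min(0),vu.max(0),'xyz',p.min(0),p.max(0)) if len(p) else None
    y0,x0=np.maximum(vu.min(0)-30,0); y1,x1=vu.max(0)+31
    cv2.imwrite(f'pics/col_{n}.png',cv2.resize(f['frame'][y0:y1,x0:x1],None,fx=4,fy=4,interpolation=cv2.INTER_CUBIC))
    h,e=np.histogram(p[:,2],bins=np.arange(.04,.112,.004)); print(h.tolist())
E
```

```text
[0.55100664 0.06407378 0.24302143] [3.09902768e+00 5.12509288e-01 4.06154537e-04] 12.1667 0.08493177603156069
side mallet 0.01 ((0.5850801467895508, 0.2678462564945221), 0.020673848688602448)
side mallet 0.085 ((0.5847694873809814, 0.2669764757156372), 0.011213215999305248)
side post px [200 300] [214 309] xyz [0.65178329 0.03313273 0.04126842] [0.68070043 0.0526971  0.10618117]
[2, 2, 0, 0, 3, 15, 18, 7, 4, 1, 4, 2, 2, 2, 1, 3, 2]
scene mallet 0.01 ((0.589401364326477, 0.2648155987262726), 0.02064473181962967)
scene mallet 0.085 ((0.5878008008003235, 0.26758110523223877), 0.013988764025270939)
scene post px [208 329] [226 335] xyz [0.65420624 0.03098306 0.04060962] [0.68261827 0.05207732 0.10721816]
[3, 3, 1, 1, 3, 10, 19, 5, 4, 4, 2, 4, 3, 4, 3, 4, 2]
wrist mallet 0.01 ((0.585426390171051, 0.26511818170547485), 0.019969265908002853)
wrist mallet 0.085 ((0.5854295492172241, 0.265282541513443), 0.011187153868377209)
wrist post px [ 57 372] [ 92 398] xyz [0.65176322 0.02966451 0.05847363] [0.68256428 0.05179693 0.10601782]
[0, 0, 0, 0, 4, 31, 387, 21, 11, 5, 10, 9, 7, 10, 10, 39, 51]
```

View pics/q_wrist.png

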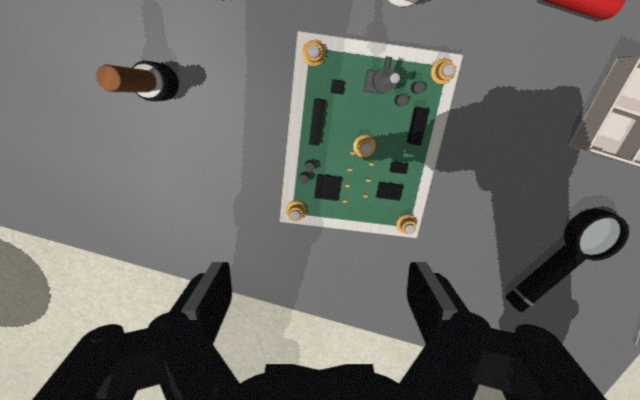

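The mallet stands upright at (140,80) in this view. The pin is home at (365,147), the post top is at (395,78) with the dark collar at (380,80), and the loupe is at the lower right. I'll measure the collar height and pin position from here, using known heights as references.

```bash
python3 - <<'E'
from h import *
f=grab('wrist'); W=cloud(f); t=r.get_obs()['tcp_pos']; print(t)
np.savez('k.npz',W=W,I=f['frame'],R=f['R'],xyz=f['xyz'],f=f['f'],c=[f['cx'],f['cy']])
def st(n,m): p=W[m]; print(n,len(p),np.median(p,0).round(4),p.mean(0).round(4),'z10-90',np.percentile(p[:,2],[10,50,90]).round(4),'px',np.argwhere(m).mean(0)[::-1].round(1))
D=lambda x,y:np.hypot(W[...,0]-x,W[...,1]-y)
Z=W[...,2]
st('collar top',(D(.664,.040)<.012)&(Z>.0625)&(Z<.069))
st('post top',(D(.664,.040)<.02)&(Z>.1025)&(Z<.109))
st('pin top',(D(.595,.026)<.011)&(Z>.0262)&(Z<.032))
st('bush',(D(.595,.026)<.014)&(Z>.022)&(Z<.0258))
st('mallet top',(D(.586,.266)<.014)&(Z>.091)&(Z<.1))
st('bench',(abs(Z)<.006)&(D(.6,.18)<.05))
for name,x,y in(('all',.595,.026),):
    for sx in(-1,1):
        for sy in(-1,1):
            c,s=np.cos(.2025),np.sin(.2025); a,b=sx*.085,sy*.062
            m=(D(x+c*a-s*b,y+s*a+c*b)<.03)&(Z>.0262)&(Z<.032)
            if m.sum()>10: st('corner',m)
p=W[(Z>.004)&(Z<.0105)&(D(.595,.026)<.16)]; print(cv2.minAreaRect(p[:,:2].astype(np.float32)))
# panel rim via colour: white
E
```

```text
[0.55154733 0.06754088 0.24289046]
collar top 348 [0.6614 0.0434 0.0667] [0.6627 0.0425 0.0666] z10-90 [0.0655 0.0667 0.0677] px [383.6  79.3]
post top 84 [0.6625 0.0409 0.1046] [0.6625 0.041  0.1045] z10-90 [0.1032 0.1046 0.1055] px [394.4  78.3]
pin top 85 [0.594  0.0271 0.0274] [0.5942 0.027  0.0275] z10-90 [0.0266 0.0274 0.0285] px [365.4 148.2]
bush 109 [0.5953 0.0281 0.0236] [0.5947 0.0274 0.0236] z10-90 [0.0226 0.0236 0.0246] px [364.8 147.1]
mallet top 572 [0.5861 0.2645 0.0944] [0.586  0.2645 0.0942] z10-90 [0.0928 0.0944 0.0954] px [109.2  77.7]
bench 6399 [ 6.022e-01  1.808e-01 -3.000e-04] [ 6.017e-01  1.806e-01 -3.000e-04] z10-90 [-0.0013 -0.0003  0.0007] px [238.8  93.1]
corner 67 [ 0.5207 -0.0601  0.0274] [ 0.5205 -0.0599  0.0276] z10-90 [0.0267 0.0274 0.0284] px [409.4 229.1]
corner 69 [0.4922 0.0771 0.0277] [0.4923 0.0771 0.0276] z10-90 [0.0268 0.0277 0.0285] px [294.6 215.1]
corner 123 [ 0.6955 -0.0225  0.0273] [ 0.6931 -0.0205  0.0274] z10-90 [0.0265 0.0273 0.0283] px [444.1  72.5]
corner 105 [0.6681 0.1133 0.0276] [0.6681 0.1134 0.0276] z10-90 [0.0267 0.0276 0.0284] px [313.2  50.9]
((0.615188717842102, 0.031016714870929718), (0.2628036141395569, 0.1800718903541565), 11.754964828491211)
```

Correcting for a 0.5 mm bias, the collar top is 67 mm and its middle about 63 mm. The pin is at (0.594, 0.027), and the post offset agrees. Next I'll go above the loupe.

send_rows --deltas '[{"dx": -4, "dy": -40, "dz": 0, "rx": 0, "ry": 0, "rz": 0}, {"dx": -8, "dy": -80, "dz": 0, "rx": 0, "ry": 0, "rz": 0}, {"dx": -12, "dy": -120, "dz": 0, "rx": 0, "ry": 0, "rz": 0}, {"dx": -16, "dy": -160, "dz": 0, "rx": 0, "ry": 0, "rz": 0}, {"dx": -20, "dy": -200, "dz": 0, "rx": 0, "ry": 0, "rz": 0}]'

```text
clock: 12.78
tcp_pos: [0.5316, -0.1348, 0.2428]
orientation: [-3.098, -0.521, -0.001]
contact_force: [0.5, 0.8, -0.3]
grip_width: 0.085
gripper_force: 0.0
```

send_rows --deltas '[{"dx": -10, "dy": -40, "dz": 0, "rx": 0, "ry": 0, "rz": 0}, {"dx": -20, "dy": -80, "dz": 0, "rx": 0, "ry": 0, "rz": 0}, {"dx": -30, "dy": -120, "dz": 0, "rx": 0, "ry": 0, "rz": 0}, {"dx": -30, "dy": -120, "dz": 0, "rx": 0, "ry": 0, "rz": 0}, {"dx": -30, "dy": -120, "dz": 0, "rx": 0, "ry": 0, "rz": 0}]'

```text
clock: 13.2
tcp_pos: [0.5009, -0.2565, 0.2425]
orientation: [3.099, 0.511, -0.001]
contact_force: [-0.1, 0.9, 0.8]
grip_width: 0.0854
gripper_force: 0.0
```

```bash
cat >> h.py <<'E'
def fitloupe(f,seed,z0=0.,rot=None):
    """lens-centre and handle fit from depth; z0 = height of underside"""
    W=cloud(f); Z=W[...,2]-z0
    m=((Z>.008)&(Z<.04)).astype(np.uint8)
    n,l,s,c=cv2.connectedComponentsWithStats(m); 
    k=[i for i in range(1,n) if s[i,4]>300]; i=min(k,key=lambda i:np.hypot(*(c[i]-seed)))
    m=l==i; P=W[m]; T=P[P[:,2]-z0>.017]
    # glass centre: enclosing circle of far end
    v=np.linalg.svd(T[:,:2]-T[:,:2].mean(0),full_matrices=False)[2][0]; v*=np.sign(v[0])
    for _ in range(4):
        s_=T[:,:2]@v; w=np.array([-v[1],v[0]])
        hd=T[s_>s_.max()-.064]; C,rad=cv2.minEnclosingCircle(hd[:,:2].astype(np.float32)); C=np.array(C)
        a=(T[:,:2]-C)@v; H=T[(a<-.045)&(a>-.13)&(T[:,2]-z0>.021)]
        mu=H[:,:2].mean(0); v=np.linalg.svd(H[:,:2]-mu,full_matrices=False)[2][0]; v*=np.sign(v[0])
    b=(H[:,:2]-mu)@np.array([-v[1],v[0]])
    return dict(C=C,rad=rad,mu=mu,yaw=np.degrees(np.arctan2(v[1],v[0])),yaw2=np.degrees(np.arctan2(*(C-mu)[::-1])),hw=b.max()-b.min(),top=np.median(H[:,2]),a=a.min(),n=len(H),ringz=np.median(hd[:,2]))
E
python3 - <<'E'
from h import *
f=grab('wrist','w5'); o=r.get_obs(); print(o['tcp_pos'],o['orientation'])
print(fitloupe(f,(345,160)))
E
```

```text
[ 0.50180745 -0.25404599  0.24255142] [-3.09812399e+00 -5.16859607e-01 -2.10420186e-04]
{'C': array([ 0.58512759, -0.29301798]), 'rad': 0.03240256756544113, 'mu': array([ 0.50385569, -0.26374597]), 'yaw': np.float64(-19.10091717426943), 'yaw2': np.float64(-19.8076909191017), 'hw': np.float64(0.016566156646681495), 'top': np.float64(0.025500915569680427), 'a': np.float64(-0.13525497555759658), 'n': 1021, 'ringz': np.float64(0.023338384162056414)}
```

The loupe fit is good: lens at (0.585, -0.293), yaw about -19.5°, handle 16.5 mm wide, end at 135 mm. The grip point is (0.505, -0.265). I'll turn by -38.5° and descend.

send_rows --deltas '[{"dx": 1, "dy": -2, "dz": -20, "rx": 0, "ry": 0, "rz": -7}, {"dx": 2, "dy": -4, "dz": -40, "rx": 0, "ry": 0, "rz": -14}, {"dx": 3, "dy": -6, "dz": -60, "rx": 0, "ry": 0, "rz": -21}, {"dx": 3, "dy": -8, "dz": -80, "rx": 0, "ry": 0, "rz": -28}, {"dx": 3, "dy": -10, "dz": -100, "rx": 0, "ry": 0, "rz": -35}]'

```text
clock: 13.67
tcp_pos: [0.5059, -0.2615, 0.1419]
orientation: [-3.109, 0.441, -0.001]
contact_force: [1.0, 0.3, 0.1]
grip_width: 0.0846
gripper_force: 0.0
```

send_rows --deltas '[{"dx": 0, "dy": 0, "dz": -20, "rx": 0, "ry": 0, "rz": -3.5}, {"dx": 0, "dy": 0, "dz": -40, "rx": 0, "ry": 0, "rz": -3.5}, {"dx": 0, "dy": 0, "dz": -60, "rx": 0, "ry": 0, "rz": -3.5}, {"dx": 0, "dy": 0, "dz": -60, "rx": 0, "ry": 0, "rz": -3.5}, {"dx": 0, "dy": 0, "dz": -60, "rx": 0, "ry": 0, "rz": -3.5}]'

```text
clock: 14.08
tcp_pos: [0.5048, -0.2619, 0.0821]
orientation: [-3.095, 0.528, 0.003]
contact_force: [0.2, 0.6, -0.4]
grip_width: 0.0845
gripper_force: 0.0
```

```bash
python3 - <<'E'
from h import *
o=r.get_obs(); print(o['tcp_pos'],o['orientation'],np.degrees(R.from_rotvec(o['orientation']).as_matrix()[:,0]@np.eye(3)).round(2),np.degrees(np.arctan2(*R.from_rotvec(o['orientation']).as_matrix()[[1,0],0])))
E
```

```text
[ 0.50476951 -0.26191311  0.08214835] [-3.09543693  0.52756592  0.00313253] [ 54.06 -18.98  -0.13] -19.344285101608612
```

send_rows --deltas '[{"dx": 0, "dy": -2, "dz": -25, "rx": 0, "ry": 0, "rz": 0}, {"dx": 0, "dy": -2, "dz": -50, "rx": 0, "ry": 0, "rz": 0}, {"dx": 0, "dy": -2, "dz": -64, "rx": 0, "ry": 0, "rz": 0}, {"dx": 0, "dy": -2, "dz": -67, "rx": 0, "ry": 0, "rz": 0}, {"dx": 0, "dy": -2, "dz": -67, "rx": 0, "ry": 0, "rz": 0}]'

```text
clock: 14.5
tcp_pos: [0.505, -0.2657, 0.0163]
orientation: [-3.096, 0.531, -0.0]
contact_force: [0.7, -0.6, 0.3]
grip_width: 0.0851
gripper_force: 0.0
```

send_rows --deltas '[{"dx": 0, "dy": 0, "dz": 0, "rx": 0, "ry": 0, "rz": 0}, {"dx": 0, "dy": 0, "dz": 0, "rx": 0, "ry": 0, "rz": 0}, {"dx": 0, "dy": 0, "dz": 0, "rx": 0, "ry": 0, "rz": 0}, {"dx": 0, "dy": 0, "dz": 0, "rx": 0, "ry": 0, "rz": 0}, {"dx": 0, "dy": 0, "dz": 0, "rx": 0, "ry": 0, "rz": 0}]' --jaw 5 --newtons 60

```text
clock: 14.92
tcp_pos: [0.5046, -0.2666, 0.0165]
orientation: [3.096, -0.533, 0.002]
contact_force: [0.5, -0.8, 0.1]
grip_width: 0.0246
gripper_force: 0.0
```

send_rows --deltas '[{"dx": 0, "dy": 0, "dz": 0, "rx": 0, "ry": 0, "rz": 0}, {"dx": 0, "dy": 0, "dz": 0, "rx": 0, "ry": 0, "rz": 0}, {"dx": 0, "dy": 0, "dz": 0, "rx": 0, "ry": 0, "rz": 0}, {"dx": 0, "dy": 0, "dz": 0, "rx": 0, "ry": 0, "rz": 0}]'

```text
clock: 15.25
tcp_pos: [0.5046, -0.2666, 0.0164]
orientation: [3.096, -0.533, 0.001]
contact_force: [-0.3, 0.5, 5.5]
grip_width: 0.0145
gripper_force: 59.6
```

The loupe is held. I'll lift it and carry it over the pin with the height still to spare.

send_rows --deltas '[{"dx": 0, "dy": 0, "dz": 5, "rx": 0, "ry": 0, "rz": 0}, {"dx": 0, "dy": 0, "dz": 20, "rx": 0, "ry": 0, "rz": 0}, {"dx": 0, "dy": 0, "dz": 40, "rx": 0, "ry": 0, "rz": 0}, {"dx": 0, "dy": 0, "dz": 60, "rx": 0, "ry": 0, "rz": 0}, {"dx": 0, "dy": 0, "dz": 70, "rx": 0, "ry": 0, "rz": 0}]'

```text
clock: 15.67
tcp_pos: [0.5049, -0.2668, 0.0878]
orientation: [3.095, -0.534, 0.003]
contact_force: [0.1, -1.3, -0.5]
grip_width: 0.0148
gripper_force: 58.6
```

send_rows --deltas '[{"dx": 1, "dy": 20, "dz": 0, "rx": 0, "ry": 0, "rz": 0}, {"dx": 2, "dy": 50, "dz": 0, "rx": 0, "ry": 0, "rz": 0}, {"dx": 3, "dy": 80, "dz": 0, "rx": 0, "ry": 0, "rz": 0}, {"dx": 4, "dy": 110, "dz": 0, "rx": 0, "ry": 0, "rz": 0}, {"dx": 5, "dy": 140, "dz": 0, "rx": 0, "ry": 0, "rz": 0}]'

```text
clock: 16.08
tcp_pos: [0.5087, -0.1252, 0.0856]
orientation: [3.096, -0.534, -0.001]
contact_force: [0.8, -0.2, -2.0]
grip_width: 0.0146
gripper_force: 58.7
```

send_rows --deltas '[{"dx": 1, "dy": 30, "dz": 0, "rx": 0, "ry": 0, "rz": 0}, {"dx": 2, "dy": 60, "dz": 0, "rx": 0, "ry": 0, "rz": 0}, {"dx": 3, "dy": 90, "dz": 0, "rx": 0, "ry": 0, "rz": 0}, {"dx": 4, "dy": 120, "dz": 0, "rx": 0, "ry": 0, "rz": 0}, {"dx": 4, "dy": 140, "dz": 0, "rx": 0, "ry": 0, "rz": 0}]'

```text
clock: 16.5
tcp_pos: [0.513, 0.017, 0.0857]
orientation: [-3.096, 0.529, 0.001]
contact_force: [0.8, 0.0, -1.1]
grip_width: 0.0145
gripper_force: 58.7
```

send_rows --deltas '[{"dx": 0, "dy": 20, "dz": 0, "rx": 0, "ry": 0, "rz": 0}, {"dx": 0, "dy": 40, "dz": 0, "rx": 0, "ry": 0, "rz": 0}, {"dx": 0, "dy": 40, "dz": -5, "rx": 0, "ry": 0, "rz": 0}, {"dx": 0, "dy": 40, "dz": -10, "rx": 0, "ry": 0, "rz": 0}, {"dx": 0, "dy": 40, "dz": -10, "rx": 0, "ry": 0, "rz": 0}]'

```text
clock: 16.92
tcp_pos: [0.5122, 0.0527, 0.0746]
orientation: [3.095, -0.533, -0.003]
contact_force: [-0.7, -1.2, -1.3]
grip_width: 0.0146
gripper_force: 58.7
```

```bash
cat > chk.py <<'E'
from h import *
o=r.get_obs(); t=o['tcp_pos']; M=R.from_rotvec(o['orientation']).as_matrix(); print(t,'tilt deg',np.degrees(M[:2,2]),'yaw',np.degrees(np.arctan2(M[1,0],M[0,0])),o['clock'],o['grip_width'],o['contact_force'])
for n in('wrist','side','scene'):
    f=grab(n,'e_'+n); W=cloud(f)
    x=np.array([M[0,0],M[1,0]]); x/=np.hypot(*x); y=np.array([-x[1],x[0]])
    E=W[...,:2]-t[:2]; a=E@x; b=E@y; Z=W[...,2]
    m=(a>.048)&(a<.125)&(abs(b)<.042)&(Z>t[2]-.022)&(Z<t[2]+.022)
    p=W[m]; 
    if len(p)<20: continue
    tp=p[p[:,2]>np.percentile(p[:,2],30)]
    C,rad=cv2.minEnclosingCircle(tp[:,:2].astype(np.float32))
    A=np.c_[p[:,:2]-p[:,:2].mean(0),np.ones(len(p))]; k=None; w=np.ones(len(p),bool)
    for _ in range(8):
        k=np.linalg.lstsq(A[w],p[w,2],rcond=None)[0]; e=p[:,2]-A@k; w=abs(e)<max(.0015,1.5*np.median(abs(e)))
    print(n,len(p),'circle',np.round(C,4),round(rad,4),'plane tilt deg',np.degrees(k[:2]).round(2),'z',k[2].round(4),w.sum(),'z pct',np.percentile(p[:,2],[5,50,95]).round(4),'lens rel tcp a,b',((np.array(C)-t[:2])@x).round(4),((np.array(C)-t[:2])@y).round(4))
    print('  px',np.argwhere(m).mean(0)[::-1].round(1))
E
python3 chk.py
```

```text
[0.5122026  0.05274737 0.07457161] tilt deg [-0.1349917  -0.05592911] yaw -19.56235435570801 16.9167 0.014574697095545553 [-0.71337783 -1.15146539 -1.32704046]
wrist 23809 circle [0.5899 0.0261] 0.0352 plane tilt deg [-0.2   0.04] z 0.0736 15015 z pct [0.0726 0.0741 0.0823] lens rel tcp a,b 0.0822 0.0009
  px [317.7  86.6]
side 365 circle [0.5899 0.0254] 0.0344 plane tilt deg [0.54 0.49] z 0.0743 208 z pct [0.0653 0.075  0.083 ] lens rel tcp a,b 0.0824 0.0003
  px [329.8 208. ]
scene 264 circle [0.5931 0.0274] 0.0355 plane tilt deg [-0.86 -3.75] z 0.0741 174 z pct [0.0632 0.0742 0.0827] lens rel tcp a,b 0.0847 0.0032
  px [334.9 204.3]
```

The lens sits over the pin and is level to about 0.2°. I'll take a finer look at its centre and height from the ring, glass and handle levels.

```bash
cat > chk2.py <<'E'
from h import *
o=r.get_obs(); t=o['tcp_pos']; M=R.from_rotvec(o['orientation']).as_matrix(); print(t,np.degrees(M[:2,2]),o['clock'])
x=M[:2,0]/np.hypot(*M[:2,0]); y=np.array([-x[1],x[0]])
f=grab('wrist','g%d'%int(o['clock']*100)); W=cloud(f); Z=W[...,2]; E=W[...,:2]-t[:2]; a=E@x; b=E@y
near=(abs(Z-t[2])<.02)
hm=near&(a>.025)&(a<.045)&(abs(b)<.006); print('handle top (26)',np.percentile(Z[hm],[10,50,90]).round(4),hm.sum(),'mean b',b[near&(a>.025)&(a<.045)&(abs(b)<.012)].mean().round(4))
hd=near&(a>.05)
rim=hd&(Z>np.nanmedian(Z[hd])+.004)
C,rad=cv2.minEnclosingCircle(W[rim&(a>.055)][:,:2].astype(np.float32)); C=np.array(C)
d=np.hypot(W[...,0]-C[0],W[...,1]-C[1])
rim=near&(d>.0265)&(d<.031)&(a>.06); gl=near&(d<.018)
p=W[rim]; A=np.c_[p[:,:2]-C,np.ones(len(p))]; w=np.ones(len(p),bool)
for _ in range(6): k=np.linalg.lstsq(A[w],p[w,2],rcond=None)[0]; e=p[:,2]-A@k; w=abs(e)<.002
print('rim top(22)',k[2].round(4),'tilt',np.degrees(k[:2]).round(2),np.percentile(Z[rim],[10,50,90]).round(4),rim.sum(),'glass z',np.median(Z[gl]).round(4))
# circle fit of outer silhouette (algebraic) on head mask outline in world
cn,_=cv2.findContours((hd).astype(np.uint8),cv2.RETR_EXTERNAL,cv2.CHAIN_APPROX_NONE); cn=max(cn,key=cv2.contourArea)[:,0]
q=np.array([ray(f,u,v,k[2])[:2] for u,v in cn]); q=q[((q-t[:2])@x>.06)]
s=np.linalg.lstsq(np.c_[2*q,np.ones(len(q))],(q**2).sum(1),rcond=None)[0]; print('outline circle',s[:2].round(4),np.sqrt(s[2]+s[0]**2+s[1]**2).round(4),'rel',((s[:2]-t[:2])@x).round(4),((s[:2]-t[:2])@y).round(4),'encl',C.round(4),round(rad,4))
pc=W[(np.hypot(W[...,0]-.5205,W[...,1]+.06)<.02)&(Z>.0262)&(Z<.032)]; print('corner pin',len(pc),pc.mean(0).round(4) if len(pc) else '')
pc=W[(np.hypot(W[...,0]-.663,W[...,1]-.041)<.02)&(Z>.062)&(Z<.07)]; print('collar',len(pc),np.median(pc,0).round(4) if len(pc) else '')
E
python3 chk2.py
```

```text
[0.51303086 0.05220784 0.07553519] [-0.04311974 -0.04041598] 17.0667
handle top (26) [0.0839 0.0847 0.0855] 1236 mean b 0.0004
rim top(22) 0.0824 tilt [-0.09  0.05] [0.0764 0.0821 0.0832] 7046 glass z 0.0746
outline circle [0.5938 0.024 ] 0.0311 rel 0.0855 0.0006 encl [0.5939 0.024 ] 0.0321
corner pin 311 [ 0.5209 -0.0599  0.0274]
collar 0
```

```bash
cp $(ls -t pics/g*.png | head -1) pics/view9.png
```

```text
(no output)
```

View pics/view9.png

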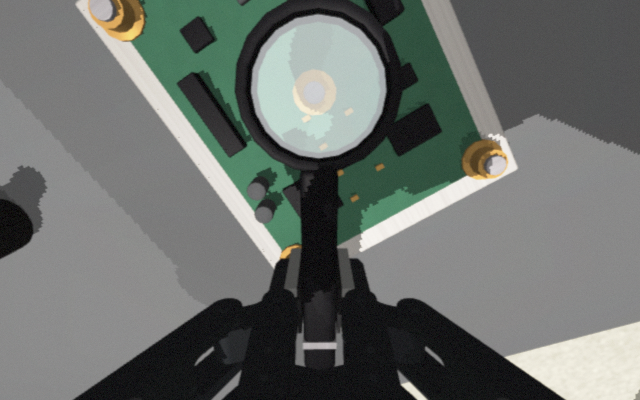

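The pin head shows through the glass at (315,92), and the lens centre is at (318,87). The handle-top and rim levels both put the lens middle at about 72 mm, so it goes down 9 mm, with dy +3.

send_rows --deltas '[{"dx": 0, "dy": 1.5, "dz": -4, "rx": 0, "ry": 0, "rz": 0}, {"dx": 0, "dy": 3, "dz": -8, "rx": 0, "ry": 0, "rz": 0}, {"dx": 0, "dy": 3, "dz": -9, "rx": 0, "ry": 0, "rz": 0}, {"dx": 0, "dy": 3, "dz": -9, "rx": 0, "ry": 0, "rz": 0}, {"dx": 0, "dy": 3, "dz": -9, "rx": 0, "ry": 0, "rz": 0}]'

```text
clock: 17.53
tcp_pos: [0.5131, 0.0565, 0.0666]
orientation: [3.096, -0.533, -0.001]
contact_force: [-0.8, -0.3, -1.2]
grip_width: 0.0151
gripper_force: 58.7
```

send_rows --deltas '[{"dx": 0, "dy": 0, "dz": 0, "rx": 0, "ry": 0, "rz": 0}, {"dx": 0, "dy": 0, "dz": 0, "rx": 0, "ry": 0, "rz": 0}, {"dx": 0, "dy": 0, "dz": 0, "rx": 0, "ry": 0, "rz": 0}, {"dx": 0, "dy": 0, "dz": 0, "rx": 0, "ry": 0, "rz": 0}, {"dx": 0, "dy": 0, "dz": 0, "rx": 0, "ry": 0, "rz": 0}]'

```text
clock: 17.95
tcp_pos: [0.5133, 0.0566, 0.0669]
orientation: [-3.096, 0.533, -0.0]
contact_force: [-0.4, -0.3, -1.4]
grip_width: 0.0146
gripper_force: 58.7
```

```bash
cat >> chk2.py <<'E'
I=f['frame']; g=cv2.GaussianBlur(I,(3,3),0); hsv=cv2.cvtColor(g,cv2.COLOR_BGR2HSV)
u0,v0=proj(f,(.594,.027,.028)); print('pin predicted px',u0,v0)
v,u=np.mgrid[0:400,0:640]; m=(np.hypot(u-u0,v-v0)<35)&(hsv[...,0]>8)&(hsv[...,0]<30)&(hsv[...,1]>25)
c=np.argwhere(m); ce=(c.min(0)+c.max(0))/2; print('bush ring px',len(c),ce[::-1],c.min(0),c.max(0),'-> xyz@.022',ray(f,ce[1],ce[0],.022).round(4))
cv2.imwrite('pics/last.png',cv2.resize(I[0:220,180:460],None,fx=2.5,fy=2.5,interpolation=cv2.INTER_CUBIC))
E
python3 chk2.py; python3 -c "
from h import *
from bench import r
for n in('side','scene'):
    f=grab(n); W=cloud(f); d=np.hypot(W[...,0]-.664,W[...,1]-.041); p=W[(d<.022)&(W[...,2]>.05)&(W[...,2]<.075)]; print(n,len(p),np.percentile(p[:,2],[3,50,97]))"
```

```text
[0.5132987  0.05658241 0.06686925] [ 0.00762559 -0.00039842] 17.95
handle top (26) [0.0753 0.076  0.0768] 1253 mean b 0.0004
rim top(22) 0.0738 tilt [-0.01  0.1 ] [0.0679 0.0735 0.0746] 7048 glass z 0.066
outline circle [0.5941 0.0285] 0.0311 rel 0.0855 0.0006 encl [0.5943 0.0285] 0.0319
corner pin 352 [ 0.521  -0.0599  0.0274]
collar 0 
pin predicted px 320.8709977280439 91.19349217062039
bush ring px 1005 [322.   93.5] [ 67 301] [120 343] -> xyz@.022 [0.5927 0.0268 0.022 ]
side 46 [0.05792642 0.06657079 0.07075487]
scene 42 [0.05889041 0.06519956 0.07328437]
```

View pics/last.png

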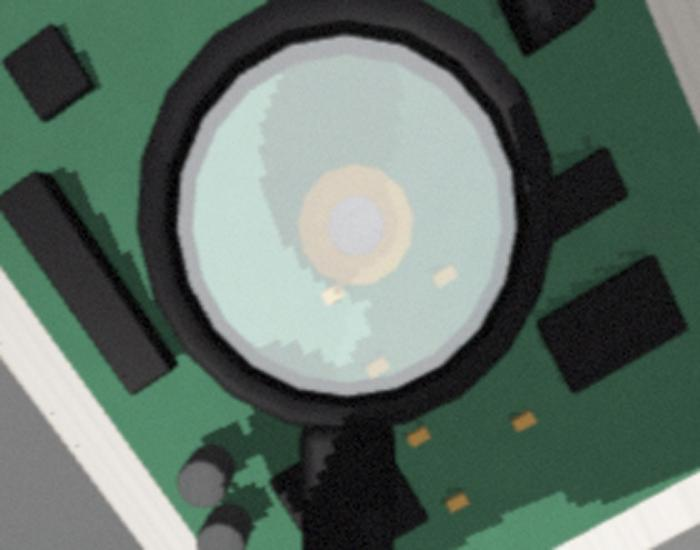

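The pin head at crop (356,225), or image (322,90), lies within about 2 mm of the lens axis, and the height matches the collar to within about 0.4 mm. One small trim.

send_rows --deltas '[{"dx": 0, "dy": -1.7, "dz": -0.3, "rx": 0, "ry": 0, "rz": 0}, {"dx": 0, "dy": -1.7, "dz": -0.3, "rx": 0, "ry": 0, "rz": 0}, {"dx": 0, "dy": -1.7, "dz": -0.3, "rx": 0, "ry": 0, "rz": 0}, {"dx": 0, "dy": -1.7, "dz": -0.3, "rx": 0, "ry": 0, "rz": 0}, {"dx": 0, "dy": -1.7, "dz": -0.3, "rx": 0, "ry": 0, "rz": 0}]'

```text
clock: 18.52
tcp_pos: [0.5133, 0.0548, 0.0665]
orientation: [3.096, -0.533, 0.0]
contact_force: [0.1, -0.6, -1.6]
grip_width: 0.0149
gripper_force: 58.7
```

send_rows --deltas '[{"dx": 0, "dy": 0, "dz": 0, "rx": 0, "ry": 0, "rz": 0}, {"dx": 0, "dy": 0, "dz": 0, "rx": 0, "ry": 0, "rz": 0}, {"dx": 0, "dy": 0, "dz": 0, "rx": 0, "ry": 0, "rz": 0}, {"dx": 0, "dy": 0, "dz": 0, "rx": 0, "ry": 0, "rz": 0}]'

```text
clock: 18.85
tcp_pos: [0.5132, 0.0549, 0.0665]
orientation: [3.096, -0.533, -0.0]
contact_force: [0.2, 1.0, -1.4]
grip_width: 0.0146
gripper_force: 58.7
```

```bash
python3 chk2.py | sed -n '1,5p'; python3 - <<'E'
from h import *
f=grab('side'); W=cloud(f); d=np.hypot(W[...,0]-.586,W[...,1]-.267); p=W[(d<.04)&(W[...,2]>.01)]; print('mallet',p.min(0),p.max(0))
E
```

```text
[0.51324198 0.05490292 0.06648486] [-0.00213232 -0.00166409] 18.85
handle top (26) [0.0749 0.0757 0.0764] 1246 mean b 0.0004
rim top(22) 0.0734 tilt [-0.05  0.1 ] [0.0674 0.0731 0.0742] 7046 glass z 0.0656
outline circle [0.594  0.0268] 0.0311 rel 0.0855 0.0006 encl [0.5942 0.0267] 0.0321
corner pin 347 [ 0.5209 -0.0599  0.0275]
mallet [0.56495868 0.24814594 0.010044  ] [0.60425916 0.28845967 0.09827996]
```

The lens is at (0.594, 0.027), about 63 mm up, level and steady, and the mallet stands upright. Handing in.

```bash
python3 -c "
from bench import r
print(r.hand_in())"
```

```text
the job is handed in; nothing more can be done
None
```

I handed the job in at about 19 s: the pin is home, the mallet stands released and upright beside the panel, and the loupe is held level, centred over the pin to within about 1 mm and at the collar height (about 63 mm); no verdict came back.

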